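# Tighten the castle nut to its next cotter slot

## Robot

A 7-joint arm with a two-finger parallel gripper is mounted at the origin on a cart in front of the work surface, level with it; the furniture and walls round the work are solid. World frame = base frame: x ahead of the robot, y to its left, z up, the work surface at z = 0. Lengths are in m, angles in rad, forces in N, time in s.
With the tool pointing down it reaches from about 0.425 to 0.875 m from the base axis. Payload 8.4 kg.
Tool frame: the origin (TCP) lies at the very end of the fingers, on their centre line; the grasp point (between the pads) lies 19 mm behind it (manip.grip_depth is the z of the grasp point in the tool frame, in m); z points along the fingers, x is the direction in which the jaws open and shut, and the axes are right-handed (so a half turn about z gives the same grasp; the last joint's range is limited). The gripper opens to 87 mm and grips with 3 to 60 N. Pads are 19 mm wide; open, the fingers measure 117 mm over their backs; the gripper's body (75 mm by 190 mm) begins 51 mm behind the grasp point.
Start: joints at [-1.363, 0.333, 0.04, 1.465, -0.013, 1.343, -0.059], TCP at [0.196, 0.62, 0.223] pointing down, gripper open.
Joint ranges: [-2.58, 2.58], [-0.38, 2.09], [-1.3, 1.39], [0.25, 2.4], [-1.5, 4.64], [0.08, 2.09], [-2.65, 2.65]. Speed limits (rad/s): [2.22, 2.22, 2.79, 2.79, 3.14, 3.14, 3.14].

## Interface

Orientations are given as [roll, pitch, yaw] about the fixed x, y, z axes, in that order (R = Rz(yaw) Ry(pitch) Rx(roll)).
In Python, from rig import manip, imaging gives the robot as it stands.
- The arm moves only by the shell command python3 -m jog 'ROWS'. ROWS is JSON, one flat list of numbers, 5 for each row, row after row: the finger opening in cm, from 0 to 8.7, then the shift along the tool's x, y, z in cm, then the turn about the tool's z in rad. In form: [hand, x, y, z, turn, hand, x, y, z, turn, ...]. A call has exactly 8 rows; each row is the pose to reach, as a shift and turn from the pose commanded when the call began, along the tool's axes at that moment; what a row does not reach only later rows make up. A row lasts 1/8 s, in which the tool goes at most 62.5 mm and 10.7 degrees, less where a joint would pass 70% of its speed; a pose out of reach is approached as far as the arm can. A call with a gripper value outside its range is refused whole. The fingers move at their own pace and stop on an object; the grip force is fixed at half the most. Time passes only in rows, so rows that repeat a pose let the fingers close, or fill a call up. It gives the time, the measured TCP pose, the force and the opening at its end, in the units of the state.
- manip.get_state(): the state, without advancing time (a new reading comes with each control period).
- imaging.snapshot(name): name is "side" or "top"; returns a dict with "frame" (420x560x3 uint8, red, green, blue), "fx", "fy", "cx", "cy" (pixels), "R" (3x3) and "t" (3): a world point X has camera coordinates R X + t. Camera axes: x right, y down, z forward; pixel columns grow to the right and rows downward; lengths in m; the calibration is good to about 2 mm. A picture is of the moment at which its call begins. There is no depth.
- manip.sign_off(): hands the job in, once; it reports no verdict.
The state is a dict: "clock": time; "joint_positions": joint angles; "qd": joint speeds; "effort": joint torques, N m; "position": TCP position; "tcp_rot": TCP orientation; "ft_force": force on the tool from outside, world axes, zero at the start; "torque": the same for the moment, N m; "finger_gap": finger opening in m.
Only numpy, scipy, OpenCV 4.12 (cv2) and the standard library are available. Lean on these libraries where they do the work, as an engineer would, in place of code of your own. Each camera call takes 0.05 s, during which the arm holds its last target.

## Task

Tighten the castle nut (the one with slots in its top) clockwise until its pointer reaches the raised mark on the hub, then turn it on just a little further, so that the next slot lines up with the cotter-pin hole in the axle. Leave the plain nut on the other hub as it is, and let go of the castle nut when it is set.

Things in the scene. Friction and masses are not known exactly. Their poses are not given: they have to be found in the camera images.
- castle_nut_grip (a point): Castle nut on an upright axle: hexagon 46 mm across flats, 48 to 82 mm above the bench; crown to 94 mm, six 8 mm slots, one over each flat; collar below to 27 mm from the axis, its pointer to 37. Point on the axis at height 72 mm: grip flats here from above. Turns with the nut; x: slot pair next to reach the hole after the mark (flats face x, 60, 120 deg); pointer 150 deg counter-clockwise from x.
- castle_nut (a joint): Turn of the castle nut, rad, growing clockwise from above (tightening). 0: pointer at the raised radial mark on the rim of its hub (grey, round, foot 116 mm wide, boss 92 mm wide, 44 mm high): tight. Starts at -0.49 to -0.21, stops at -0.7 and 0.9. Friction about 0.3 N m; stays where left; no rise or fall.
- cotter_hole (a point): 6 mm cotter-pin hole through the fixed axle (22 mm thick, top 104 mm above the bench) in the castle nut; point on the axis, 88 mm up. x runs along the hole, as does the dark line across the axle's top end. The nut's x must come to lie along this x (either way round): 0.5 to 1.25 rad clockwise from the start, one grasp.
- plain_nut (a joint): Turn of the plain nut, rad, clockwise from above positive, starts at 0: plain hexagon of the same size without slots or pointer, top 82 mm above the bench, on a second hub of the same kind. Leave it alone. Either hub may be the left one.

How it is judged:
At the end, for the whole second after the job is handed in: The castle nut is past the tight mark (joint above 0.05 rad), its next slot lies within 10 degrees (0.175 rad) of the cotter hole's direction, and it is at rest and released (angle between the x axis of castle_nut_grip and the x axis of cotter_hole, either way round below 0.175 rad and value of joint castle_nut above 0.05 rad and velocity of joint castle_nut between -0.05 and 0.05 rad/s); the robot touches nothing.
It fails at once if the plain nut is turned (more than 0.15 rad) (value of joint plain_nut above 0.15 rad or value of joint plain_nut below -0.15 rad).
It also fails if it takes over 29 s, if anything falls off the work surface, if the arm or the gripper's body presses on something with over 40 N, if the wrist force passes 120 N, or if a joint passes its speed limit or range.

## Working session

There is one attempt and no reset: what is moved stays moved. The work goes in short steps, Python scripts to look and compute and a shell command to move; the robot and the scene stay as the last step left them, time stands still between calls to the robot, and variables do not carry over. Pictures are saved under pics/ and viewed, and the job is handed in when it is done.

```bash
mkdir -p pics; ls; python3 - <<'E'
from rig import manip, imaging
import cv2
s=manip.get_state();print(s['clock'],s['position'],s['tcp_rot'],s['finger_gap'],manip.grip_depth)
for n in ['side','top']:
    d=imaging.snapshot(n);cv2.imwrite(f'pics/{n}0.png',d['frame'][:,:,::-1])
    print(n,d['fx'],d['fy'],d['cx'],d['cy'],d['R'],d['t'])
E
```

```text
pics
0.0 [0.19617107 0.6191944  0.22167778] [3.14148065e+00 1.60593988e-03 1.26403132e+00] 0.086848392581367 -0.0187
side 536.5825871132486 536.5825871132486 282.33394635295855 209.23531800664736 [[-0.99632815 -0.08539866 -0.00610673]
 [-0.05217345  0.66215275 -0.74755044]
 [ 0.06788339 -0.74448694 -0.66417697]] [0.49572232 0.06063449 0.89439151]
top 486.6745911684392 486.6745911684392 280.79312532009067 212.77946895792562 [[-0.01371564 -0.99989562  0.00454118]
 [-0.97920202  0.01251209 -0.2025015 ]
 [ 0.20242354 -0.00722417 -0.97927142]] [0.04446083 0.49761826 0.85145488]
```

View pics/side0.png

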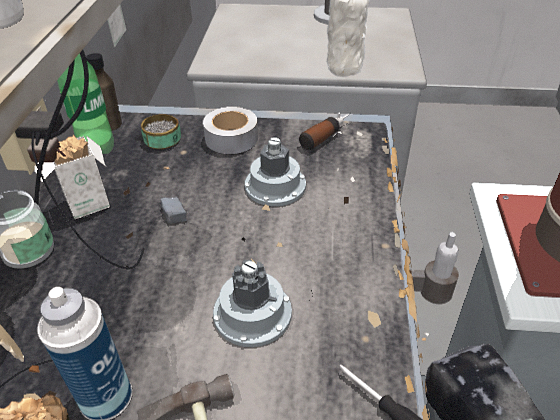

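View pics/top0.png

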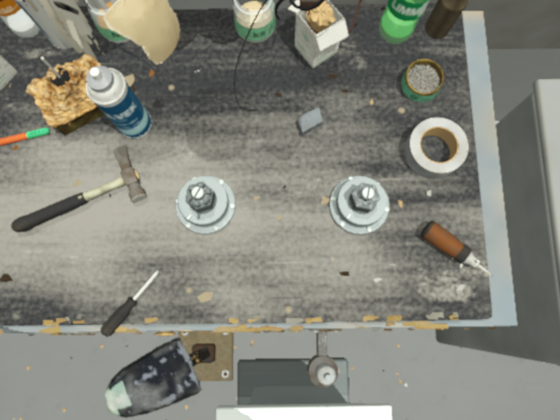

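The castle nut is the nearer one in the side view, at about (250,285), and the left one in the top view, at about (201,195). The plain nut is the other one. I'll zoom in next.

```bash
python3 - <<'E'
import cv2,numpy as np
a=cv2.imread('pics/side0.png')[250:345,205:300]; b=cv2.imread('pics/top0.png')[170:240,170:240]
a=cv2.resize(a,(760,760)[:2] and (600,600),interpolation=cv2.INTER_CUBIC);b=cv2.resize(b,(600,600),interpolation=cv2.INTER_CUBIC)
cv2.imwrite('pics/z_side.png',a);cv2.imwrite('pics/z_top.png',b)
E
```

```text
(no output)
```

View pics/z_side.png

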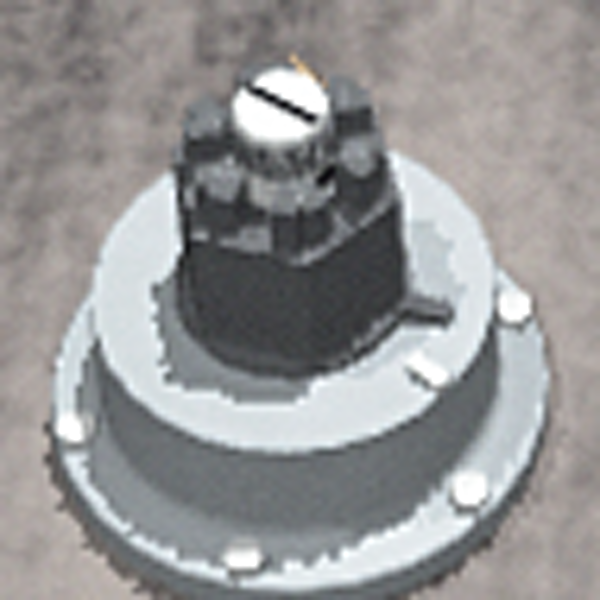

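View pics/z_top.png

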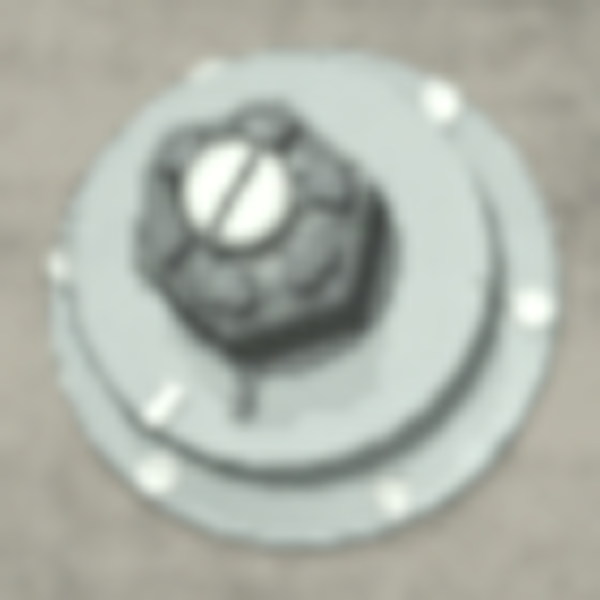

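```bash
cat > h.py <<'E'
import numpy as np
C={'side':dict(f=536.5825871132486,c=(282.33394635295855,209.23531800664736),R=np.array([[-0.99632815,-0.08539866,-0.00610673],[-0.05217345,0.66215275,-0.74755044],[0.06788339,-0.74448694,-0.66417697]]),t=np.array([0.49572232,0.06063449,0.89439151])),
'top':dict(f=486.6745911684392,c=(280.79312532009067,212.77946895792562),R=np.array([[-0.01371564,-0.99989562,0.00454118],[-0.97920202,0.01251209,-0.2025015],[0.20242354,-0.00722417,-0.97927142]]),t=np.array([0.04446083,0.49761826,0.85145488]))}
Z={'side':(205,250,600/95),'top':(170,170,600/70)}
def ray(n,z):
    x0,y0,s=Z[n];c=C[n];u=(z[0]+.5)/s+x0-.5;v=(z[1]+.5)/s+y0-.5
    d=c['R'].T@np.array([(u-c['c'][0])/c['f'],(v-c['c'][1])/c['f'],1]);return -c['R'].T@c['t'],d/np.linalg.norm(d)
def plane(n,z,h):
    o,d=ray(n,z);return o+d*(h-o[2])/d[2]
def tri(a,b):
    o1,d1=ray('side',a);o2,d2=ray('top',b)
    s=np.linalg.lstsq(np.c_[d1,-d2],o2-o1,rcond=None)[0];p=o1+s[0]*d1;q=o2+s[1]*d2
    return (p+q)/2,np.linalg.norm(p-q)
E
python3 - <<'E'
from h import *
ax,e=tri((281,103),(237,192));print('axle',ax,e)
pt,e2=tri((450,312),(243,413));print('ptr tip',pt,e2)
mk,e3=tri((429,371),(164,404));print('mark',mk,e3)
deg=lambda v:np.degrees(np.arctan2(v[1],v[0]))
for n,l,p,m,a in [('side',((245,87),(318,120)),(450,312),(429,371),(281,103)),('top',((257,155),(219,228)),(243,413),(164,404),(237,192))]:
    A=plane(n,a,.104);P=plane(n,p,.046);M=plane(n,m,.046);L=[plane(n,q,.104) for q in l]
    print(n,A[:2],'line',deg(L[1]-L[0])%180,'ptr',deg(P-A),np.linalg.norm((P-A)[:2]),'mark',deg(M-A),np.linalg.norm((M-A)[:2]))
E
```

```text
axle [0.52603977 0.18428691 0.10553148] 8.160198061287446e-05
ptr tip [0.49059526 0.19164945 0.04840602] 0.0012567355135389517
mark [0.49316485 0.20866511 0.04875922] 0.00039424598701388365
side [0.52633688 0.1828951 ] line 154.0681528946723 ptr 169.06749867902695 0.03681734475937111 mark 144.42033937098125 0.040704236853820394
top [0.52638671 0.18454703] line 154.04601079935173 ptr 167.87200445799652 0.03546925789860708 mark 142.83289471887707 0.04074396847235363
```

Both views agree. The axis is at about (0.526, 0.184), with the pointer at 168.5° and the mark at 143.6°, so the joint is at about -0.43. The hole line is at 154°. That makes the nut's x about 18.5°, and it needs about 0.777 rad clockwise. I'll work out the move.

```bash
cat >> h.py <<'E'
from scipy.spatial.transform import Rotation as Ro
def delta(tgt,yaw):
    from rig import manip
    s=manip.get_state();R=Ro.from_euler('xyz',s['tcp_rot']).as_matrix()
    d=R.T@(np.array(tgt)-s['position'])*100
    t=-(np.radians(yaw)-s['tcp_rot'][2]);print('clock',s['clock'],'shift cm',d.round(2),'turn',round(t,3),'q',np.round(s['joint_positions'],2))
E
python3 -c "
from h import *
delta((.5262,.1838,.20),78.5)"
```

```text
clock 0.1 shift cm [-31.55  44.61   2.23] turn -0.106 q [-1.36  0.33  0.04  1.47 -0.01  1.34 -0.06]
```

```bash
python3 -m jog '[8.7,-3.9,5.6,0,0, 8.7,-7.8,11.2,0,0, 8.7,-11.8,16.7,0,0, 8.7,-15.8,22.3,0.3,-0.05, 8.7,-19.7,27.9,0.8,-0.1, 8.7,-23.7,33.5,1.2,-0.106, 8.7,-27.6,39,1.8,-0.106, 8.7,-31.55,44.6,2.2,-0.106]'
python3 -m jog '[8.7,0,0,0,0,8.7,0,0,0,0,8.7,0,0,0,0,8.7,0,0,0,0,8.7,0,0,0,0,8.7,0,0,0,0,8.7,0,0,0,0,8.7,0,0,0,0]'
python3 - <<'E'
from h import *
from rig import imaging
import cv2
delta((.5262,.1838,.053),78.5)
for n in ['side','top']:
    cv2.imwrite(f'pics/{n}1.png',imaging.snapshot(n)['frame'][:,:,::-1])
E
```

```text
clock: 1.1
position: [0.4986, 0.2198, 0.2034]
tcp_rot: [-3.141, -0.0, 1.37]
ft_force: [1.1, 0.4, -0.0]
finger_gap: 0.087
clock: 2.1
position: [0.4978, 0.2215, 0.2037]
tcp_rot: [-3.142, 0.0, 1.37]
ft_force: [-1.4, 0.3, -0.6]
finger_gap: 0.0867
clock 2.1 shift cm [-3.13  3.53 15.07] turn -0.0 q [-0.83  0.13  0.36  1.76 -0.05  1.26  0.91]
```

```bash
python3 -m jog '[8.7,-1.6,1.8,0,0, 8.7,-3.13,3.53,0.5,0, 8.7,-3.13,3.53,2,0, 8.7,-3.13,3.53,4,0, 8.7,-3.13,3.53,6,0, 8.7,-3.13,3.53,8,0, 8.7,-3.13,3.53,8,0, 8.7,-3.13,3.53,8,0]'
python3 - <<'E'
from h import *
from rig import imaging
import cv2
delta((.5262,.1838,.053),78.5)
o=[]
for n in ['side','top']:
    f=imaging.snapshot(n)['frame'][:,:,::-1]
    x,y=(150,170) if n=='side' else (120,100)
    o.append(cv2.resize(f[y:y+180,x:x+160],(400,450)))
cv2.imwrite('pics/both2.png',np.hstack(o))
E
```

```text
clock: 3.2
position: [0.5261, 0.1844, 0.124]
tcp_rot: [3.141, -0.0, 1.37]
ft_force: [0.9, 0.4, 0.6]
finger_gap: 0.0869
clock 3.2 shift cm [-0.05  0.02  7.1 ] turn 0.0 q [-0.76  0.23  0.39  1.83 -0.1   1.1   1.04]
```

View pics/both2.png

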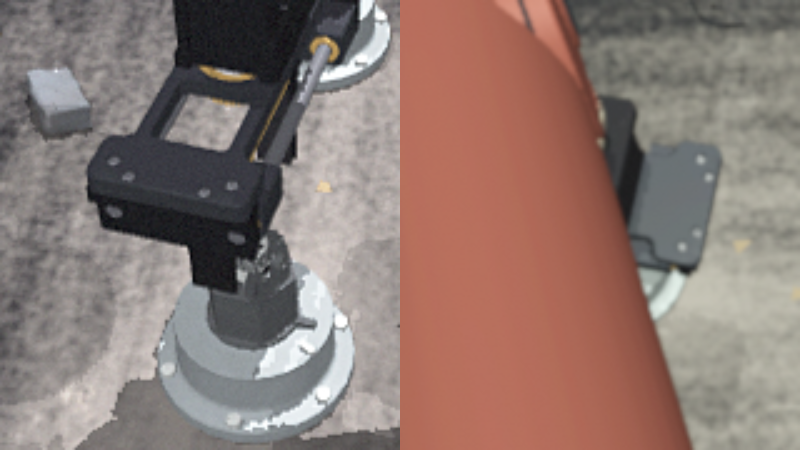

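The gripper is centred over the castle nut with the fingers either side of it. In the side crop the nut sits just below the nearer finger. I'll descend and close.

```bash
python3 -m jog '[8.7,0,0,2,0, 8.7,0,0,4,0, 8.7,0,0,6,0, 8.7,0,0,7.1,0, 8.7,0,0,7.1,0, 7,0,0,7.1,0, 5.5,0,0,7.1,0, 5,0,0,7.1,0]'
python3 -m jog '[4,0,0,0,0,4,0,0,0,0,4,0,0,0,0,4,0,0,0,0,4,0,0,0,0,4,0,0,0,0,4,0,0,0,0,4,0,0,0,0]'
python3 - <<'E'
from h import *
from rig import imaging
import cv2
delta((.5262,.1838,.053),78.5)
f=imaging.snapshot('side')['frame'][:,:,::-1]
cv2.imwrite('pics/side3.png',cv2.resize(f[240:345,200:305],(600,600),interpolation=cv2.INTER_CUBIC))
E
```

```text
clock: 4.3
position: [0.5265, 0.184, 0.0532]
tcp_rot: [3.141, -0.001, 1.37]
ft_force: [-0.4, 0.1, 0.2]
finger_gap: 0.0647
clock: 5.3
position: [0.5261, 0.1833, 0.0527]
tcp_rot: [-3.141, 0.001, 1.37]
ft_force: [-2.8, -5.0, 5.0]
finger_gap: 0.0459
clock 5.3 shift cm [ 0.05 -0.   -0.03] turn -0.0 q [-0.74  0.31  0.38  1.9  -0.14  0.96  1.07]
```

View pics/side3.png

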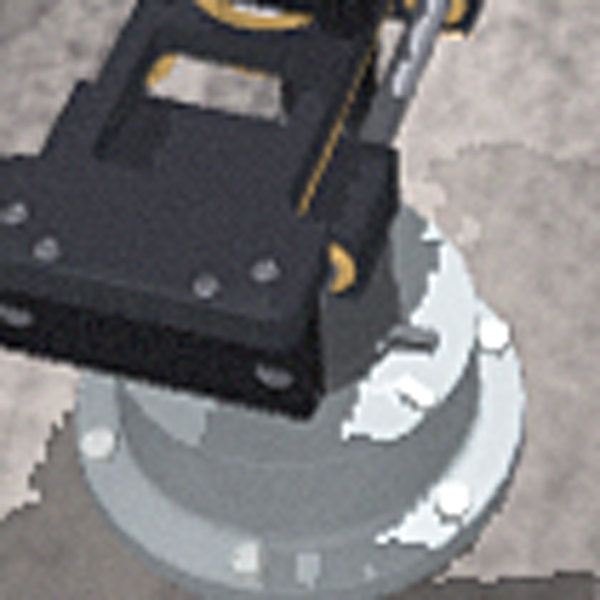

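The gap is 45.9 mm, so the pads are flat on the 46 mm flats. Now I'll turn clockwise, which is positive about the tool's z.

```bash
python3 -m jog '[4,0,0,0,0.1,4,0,0,0,0.22,4,0,0,0,0.34,4,0,0,0,0.46,4,0,0,0,0.58,4,0,0,0,0.7,4,0,0,0,0.78,4,0,0,0,0.78]'
python3 -m jog '[4,0,0,0,0,4,0,0,0,0,4,0,0,0,0,4,0,0,0,0,4,0,0,0,0,4,0,0,0,0,4,0,0,0,0,4,0,0,0,0]'
python3 - <<'E'
from h import *
from rig import imaging
import cv2
delta((.5262,.1838,.053),34)
f=imaging.snapshot('side')['frame'][:,:,::-1]
cv2.imwrite('pics/side4.png',cv2.resize(f[240:345,200:305],(600,600),interpolation=cv2.INTER_CUBIC))
E
```

```text
clock: 6.35
position: [0.5265, 0.1839, 0.0527]
tcp_rot: [3.141, -0.001, 0.59]
ft_force: [1.0, -2.1, 2.8]
finger_gap: 0.0461
clock: 7.35
position: [0.5265, 0.1839, 0.0527]
tcp_rot: [3.141, -0.001, 0.59]
ft_force: [4.6, -1.6, -1.1]
finger_gap: 0.0462
clock 7.35 shift cm [-0.03 -0.01 -0.03] turn -0.003 q [-0.85  0.33  0.51  1.9  -0.19  0.96  0.34]
```

View pics/side4.png

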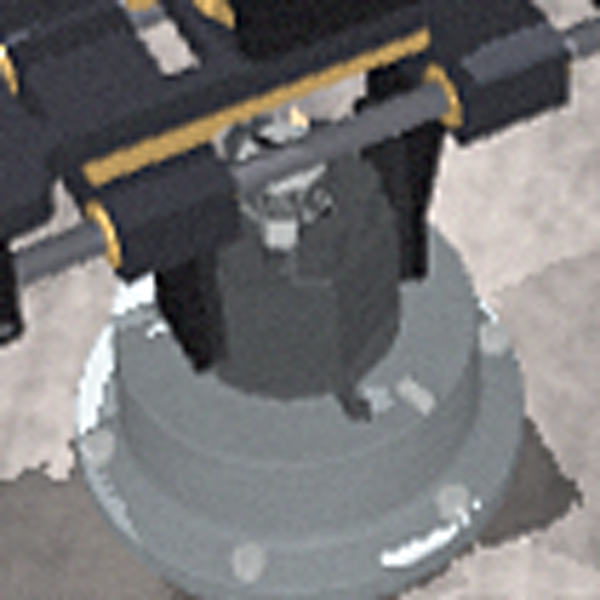

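The pointer at about (355,405) is past the mark at about (415,392). I'll open, rise, back off and look.

```bash
python3 -m jog '[6,0,0,0,0,8,0,0,0,0,8.7,0,0,0,0,8.7,0,0,0,0,8.7,0,0,0,0,8.7,0,0,-2,0,8.7,0,0,-5,0,8.7,0,0,-9,0]'
python3 -m jog '[8.7,0,0,-5,0,8.7,0,0,-9,0,8.7,-3,-3,-10,0,8.7,-6,-6,-10,0,8.7,-9,-9,-10,0,8.7,-12,-12,-10,0,8.7,-12,-12,-10,0,8.7,-12,-12,-10,0]'
python3 - <<'E'
from h import *
from rig import imaging
import cv2
delta((.5262,.1838,.053),34)
o=[]
for n in ['side','top']:
    f=imaging.snapshot(n)['frame'][:,:,::-1]
    cv2.imwrite(f'pics/{n}5.png',f)
    x0,y0,s=Z[n];w=round(600/s)
    cv2.imwrite(f'pics/z_{n}5.png',cv2.resize(f[y0:y0+w,x0:x0+w],(600,600),interpolation=cv2.INTER_CUBIC))
E
```

```text
clock: 8.4
position: [0.5255, 0.1835, 0.1429]
tcp_rot: [3.142, 0.002, 0.59]
ft_force: [-0.0, -0.2, 0.5]
finger_gap: 0.0869
clock: 9.4
position: [0.3602, 0.2166, 0.2429]
tcp_rot: [-3.141, -0.001, 0.59]
ft_force: [-0.2, -0.1, -0.4]
finger_gap: 0.0873
clock 9.4 shift cm [11.96 11.97 19.  ] turn -0.004 q [-1.07 -0.19  0.37  1.97  0.07  1.35 -0.13]
```

View pics/z_side5.png

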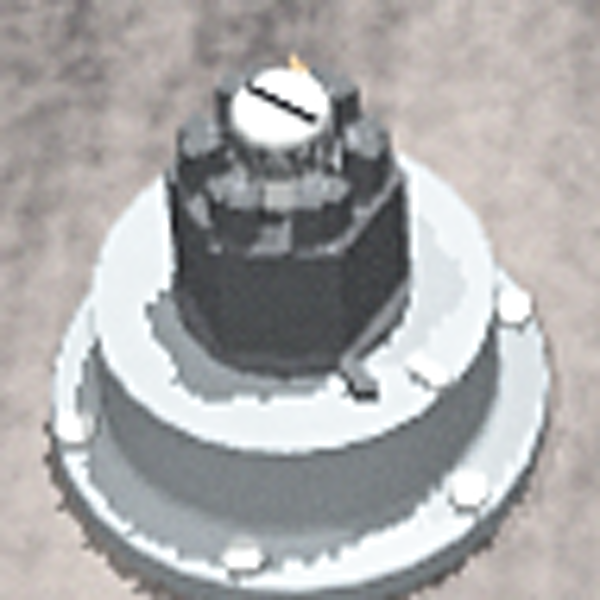

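View pics/z_top5.png

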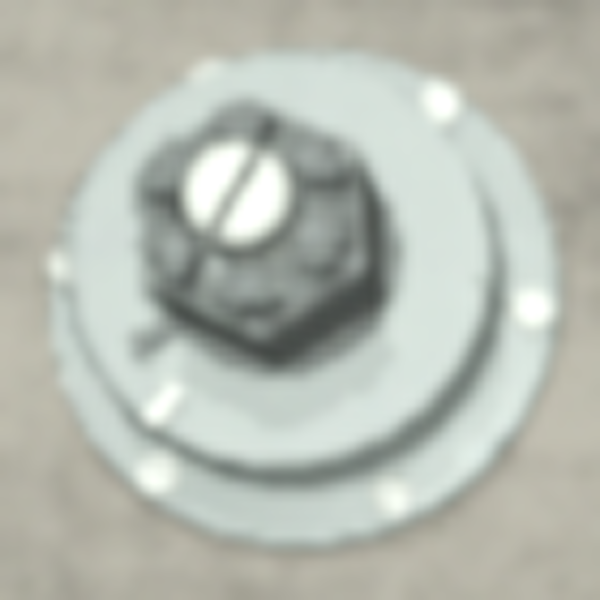

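```bash
python3 - <<'E'
from h import *
deg=lambda v:np.degrees(np.arctan2(v[1],v[0]))
for n,p,m,a in [('side',(370,390),(429,371),(281,103)),('top',(139,347),(164,404),(237,192))]:
    A=plane(n,a,.104);P=plane(n,p,.046);M=plane(n,m,.046)
    print(n,'ptr',deg(P-A),np.linalg.norm((P-A)[:2]),'mark',deg(M-A))
print(tri((370,390),(139,347)))
from rig import imaging
import cv2
a=cv2.imread('pics/side0.png')[130:210,235:315];b=cv2.imread('pics/side5.png')[130:210,235:315]
cv2.imwrite('pics/plain.png',np.hstack([cv2.resize(i,(400,400)) for i in (a,b)]))
E
```

```text
side ptr 124.82545668701479 0.036383876180254654 mark 144.42033937098125
top ptr 123.05012680041546 0.036219223837120264 mark 142.83289471887707
(array([0.5056984 , 0.214476  , 0.04837916]), np.float64(0.000832526669445806))
```

View pics/plain.png

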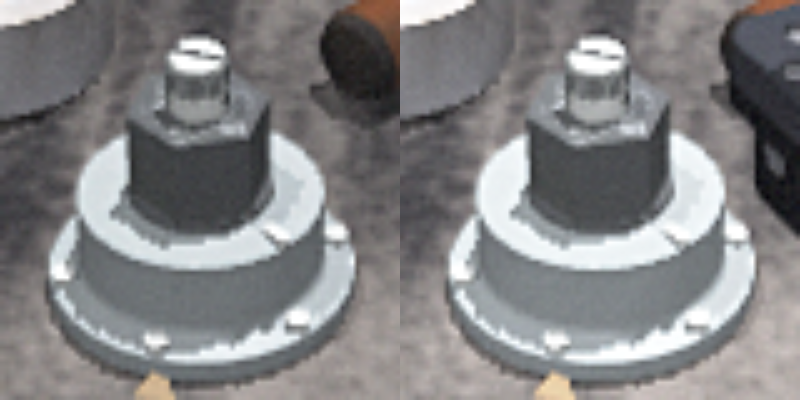

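The pointer is now at about 124°, which puts the nut's x at -26° (154° mod 180°), along the hole line. It is 19.7° past the mark. The plain nut looks the same in both frames and the gripper is clear, so I'm handing in.

```bash
python3 -c "
from rig import manip
print(manip.get_state()['ft_force']);print(manip.sign_off())"
```

```text
[ 0.29237793 -0.89348944 -0.47107292]
the job is handed in; nothing more can be done
None
```

I gripped the castle nut once on its flats, turned it about 0.78 rad clockwise, let go, backed off and handed the job in at about 9.5 s of the 29 s allowed. No verdict came back.

- **Final position:** the last pictures put the pointer at 124.8° (side view) and 123.1° (top view), about 20° (0.34 rad) past the mark. The slot direction is then within about 1° of the cotter hole line at 154°.
- **Plain nut:** it looks the same in the side view before and after.
- **Release:** the gripper was open and well clear, with the wrist force reading near zero.
- **Disagreements:** the two views differ by 1 to 2° in angle. The heights they gave for the axle top, pointer and mark were about 1.5 to 3 mm above what I expected from the text, with rays from the two views meeting to within 1.3 mm.
- **Slower first move:** the first approach stopped about 5 cm short because of the joint speed limit, and the next call made it up. No check failed.

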